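Empty the tilt-out bin and pin it open

ROBOT

A 7-joint arm with a two-finger parallel gripper is mounted at the origin on a cart in front of the work surface, level with it; the furniture and walls round the work are solid. World frame = base frame: x ahead of the robot, y to its left, z up, the work surface at z = 0. Lengths are in m, angles in rad, forces in N, time in s.
With the tool pointing down it reaches from about 0.4 to 0.85 m from the base axis. Payload 4.5 kg.
Tool frame: the origin (TCP) lies between the finger pads; the fingertips stand 22 mm ahead of it and the grasp point (between the pads) lies 3 mm ahead of it; x points along the fingers, z is the direction in which the jaws open and shut, and the axes are right-handed (so a half turn about x gives the same grasp; the last joint's range is limited). The gripper opens to 88 mm and grips with 3 to 60 N. Pads are 18 mm wide; open, the fingers measure 123 mm over their backs; the gripper's body (75 mm by 187 mm) begins 45 mm behind the grasp point.
Start: joints at [-1.094, 0.689, -0.195, 1.565, 0.157, 0.902, -0.215], TCP at [0.268, 0.565, 0.261] pointing down, gripper open.
Joint ranges: [-3.01, 3.01], [-0.46, 2.08], [-1.47, 1.51], [0.13, 2.56], [-1, 4.14], [0.04, 2.09], [-2.66, 2.66]. Speed limits (rad/s): [2.57, 2.57, 3.14, 3.14, 3.14, 3.14, 3.14].

INTERFACE

Orientations are given as a rotation vector (axis times angle).
In Python, from rig import bot gives the robot as it stands.
- The arm moves only by the tool step_arm, never from a script. Its argument "motion" is a list of rows, each a list of 7 numbers: the shift along the tool's x, y, z in cm, then the turn, a rotation vector about the tool's x, y, z in rad, then the opening in per cent of the stroke, from 0 (shut) to 100 (fully open). A call has exactly 10 rows; each row shifts and turns the commanded pose from where the row before left it, along the tool's axes as they then stand; what a row does not reach is not made up. A row lasts 1/10 s, in which the tool goes at most 50 mm and 8.59 degrees, less where a joint would pass 70% of its speed; a pose out of reach is approached as far as the arm can. A call with a gripper value outside its range is refused whole. The fingers move at their own pace and stop on an object; "grip_force" is the grip in N (left out, the last holds). Time passes only in rows, so rows that do not move let the fingers close, or fill a call up. It gives the time, the measured TCP pose, the force and the opening at its end, in the units of the state.
- bot.observe(): the state, without advancing time (a new reading comes with each control period).
- bot.camera(name): name is "side" or "top"; returns (picture, depth): 480x640x3 uint8, blue, green, red; 480x640 float32, m along the optical axis (not along the pixel's ray), 0 where there is no reading.
- bot.camera_params(name): a dict with "K" (3x3 intrinsics, pixels), "k1" (the pictures are not rectified: a ray, as slopes to the right and down, at radius r is drawn at 1 + k1 r^2 times it, then the intrinsics apply), "rvec" (rotation vector, rad) and "tvec" (3), from world to camera coordinates, as OpenCV has them. Camera axes: x right, y down, z forward; pixel columns grow to the right and rows downward; lengths in m; the calibration is good to about 2 mm. A picture is of the moment at which its call begins. camera_params takes no time and is no camera call.
- bot.finish_job(): hands the job in, once; it reports no verdict.
The state is a dict: "time": time; "q": joint angles; "joint_velocities": joint speeds; "tau": joint torques, N m; "tcp_pos": TCP position; "orientation": TCP orientation; "contact_force": force on the tool from outside, world axes, zero at the start; "ft_torque": the same for the moment, N m; "gripper_width": finger opening in m.
Only numpy, scipy, OpenCV 4.12 (cv2) and the standard library are available. Lean on these libraries where they do the work, as an engineer would, in place of code of your own. Each camera call takes 0.05 s, during which the arm holds its last target.

TASK

Pull the tilt-out bin forward to its stop so that all three rubber stoppers tip out into the catch tray below it; then lock the bin open by pushing the headed pin through the fork and the bin's lug until its head sits fully home against the boss. Leave the glassware, bottle, dish and can standing round the stand where they are.

Things in the scene. Friction and masses are not known exactly. Their poses are not given: they have to be found in the camera images.
- stand: fixed bin stand: grey base 300 x 170 mm, catch tray in front, left upright 110 mm high (outer face y = +63 mm), on the right a fork of two aluminium cheeks 46 mm wide, 165 mm high; the outer bears a round boss 28 mm across. Origin on the bench under the pivot; -x is the pouring direction, y left along the pivot shaft, z up. In y: inner cheek -54 to -62 mm, outer cheek with boss -76 to -102 mm
- fork_mouth (a point): centre of the bore's mouth on the boss's outer face, 145 mm above the bench, straight above the pivot shaft; axes as the stand's. The bore (11 mm) runs along +y through boss and outer cheek (26 mm); then a 14 mm gap for the lug and the inner cheek with a 14 mm hole
- pivot (a point): middle of the bin's pivot axis, 90 mm above the bench; axes as the stand's
- tray (a point): centre of the catch tray's floor, 6 mm above the bench; axes as the stand's. Inside it measures 168 mm (x) by 104 mm (y); walls 44 mm high, the rear one, under the bin, 30 mm
- bin (a joint): tilt of the bin (grey scoop 86 mm wide, level floor, open pouring lip in front, high back wall): 0 upright, grows as its top comes forward (to the stand's -x), stop at 1.10 rad. It turns stiffly (0.3 N m, a few newtons at the bar) and stays where it is left
- bin_bar (a point): middle of the round steel bar (12 mm thick, 92 mm long, along the stand's y) that crowns the bin's 4 mm back wall, 114 mm from the pivot axis. Starts 48 mm behind and 104 mm above the pivot and moves with the bin on an arc over it, forward. Shut fingers pressing on it from behind bring the bin forward
- lug_hole (a point): centre of the 13 mm hole in the lug, a 10 mm thick steel arm on the bin's shaft between the fork's cheeks, 55 mm from the pivot axis. In line with the fork's holes when the bin is at its stop; before that the lug is out of line, and a pin pushed through would block the bin
- pin: headed steel pin: shank 10 mm thick, 54 mm long with a round nose; head 26 mm across, 7 mm thick. Origin at the centre of the head's underside, y along the shank to the nose; outer face at y = -7 mm. Starts loose in the bore, head 30 to 38 mm out, drooping slightly. It may bind if cocked: ease off, press again. Home: underside on the boss, origin at fork_mouth
- stopper_0: black rubber stopper, slightly tapered, 20 mm across, 24 mm long, origin at the centre of its small end; it starts standing in the bin
- stopper_1: black rubber stopper, slightly tapered, 20 mm across, 24 mm long, origin at the centre of its small end; it starts standing in the bin
- stopper_2: black rubber stopper, slightly tapered, 20 mm across, 24 mm long, origin at the centre of its small end; it starts standing in the bin
- flask_100: bystander: small conical glass flask, 62 mm wide, 102 mm high, in front of the pin's line; origin under its middle
- cylinder: bystander: slim graduated cylinder on a hexagonal foot, 58 mm wide, 153 mm high, behind the pin's line; origin under its middle
- wash_bottle: bystander: white squeeze bottle with bent spout, 69 x 98 mm, 192 mm high (142 mm to the shoulder), standing in the line of the pin, about 75 mm or more clear of its head; its body's middle is 15 mm to +y of its origin; origin at its underside
- spirit_lamp: bystander: round glass lamp with cap, 77 mm wide, 100 mm high; origin under its middle
- petri_0: bystander: flat clear round dish with lid, 90 mm wide, 16 mm high; origin under its middle
- objective_can: bystander: black round can with a pale cap, 37 mm wide, 64 mm high, behind the stand; origin under its middle

How it is judged:
By the outcome, as a careful person would: the job done as asked, in the order asked, and still so for the second after the job is handed in, with the robot touching nothing.
It also fails if it takes over 64 s, if anything falls off the work surface, if the arm or the gripper's body presses on something with over 40 N, if the wrist force passes 120 N, or if a joint passes its speed limit or range.

## Working session

There is one attempt and no reset: what is moved stays moved. The work goes in short steps, Python scripts to look and compute and a tool call to move; the robot and the scene stay as the last step left them, time stands still between calls to the robot, and variables do not carry over. Pictures are saved under pics/ and viewed, and the job is handed in when it is done.

Besides the shell and the picture viewer there is one more tool, called after "Call:" by a JSON object that holds its "api" and its "payload", one argument or row to a line. step_arm: Moves the arm, as the interface text tells. Its arguments: {"type":"object","properties":{"motion":{"type":"array"},"grip_force":{"type":"number"}},"required":["motion"]}

```bash
ls; mkdir -p pics
python3 - <<'E'
from rig import bot
import cv2,numpy as np
print(bot.observe())
for n in("side","top"):
    im,d=bot.camera(n); cv2.imwrite(f"pics/{n}0.png",im); np.savez(f"{n}0.npz",im=im,d=d)
    print(n,bot.camera_params(n))
E
```

```text
pics
{'time': 0.0, 'q': array([-1.09421204,  0.68996163, -0.19451433,  1.56633193,  0.1572851 ,
        0.90249105, -0.21509862]), 'joint_velocities': array([ 0.00101237,  0.00068286, -0.00067911,  0.00090211, -0.00079898,
        0.00035668, -0.00042264]), 'tau': array([-6.38411802e-05, -5.27556002e+01, -1.26704168e+00, -1.53431243e+01,
       -5.26683207e-02,  6.58481134e-03,  1.73536610e-04]), 'tcp_pos': array([0.26757364, 0.56417997, 0.25992718]), 'orientation': array([-0.87828205,  1.38819117,  0.87653793]), 'contact_force': array([ 0.21001227,  0.84272157, -0.12166649]), 'ft_torque': array([ 0.02542042,  0.00396453, -0.05046205]), 'gripper_width': 0.08804739416977737}
side {'K': array([[610.11934507,   0.        , 312.76238512],
       [  0.        , 610.11934507, 233.11622698],
       [  0.        ,   0.        ,   1.        ]]), 'k1': -0.17585891580127813, 'rvec': array([ 2.52559015, -0.30056455,  0.10436998]), 'tvec': array([-0.60240749,  0.20023589,  1.49032557])}
top {'K': array([[609.04115646,   0.        , 325.3937508 ],
       [  0.        , 609.04115646, 239.26418596],
       [  0.        ,   0.        ,   1.        ]]), 'k1': 0.01329679496495001, 'rvec': array([ 2.19283277, -2.16322538,  0.11930512]), 'tvec': array([-0.02116077,  0.61926712,  1.20156893])}
```

View pics/side0.png

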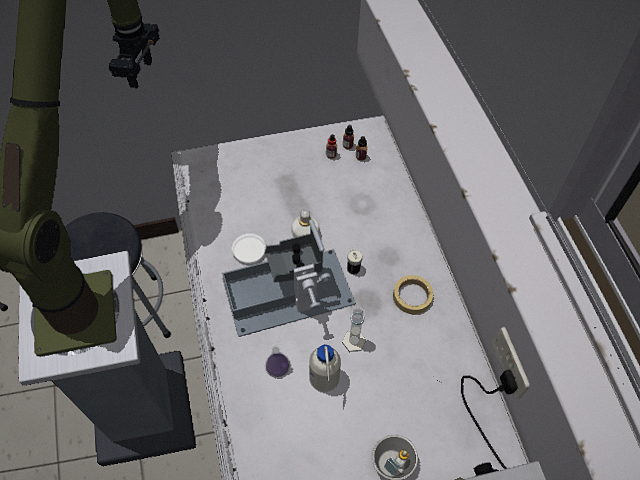

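View pics/top0.png

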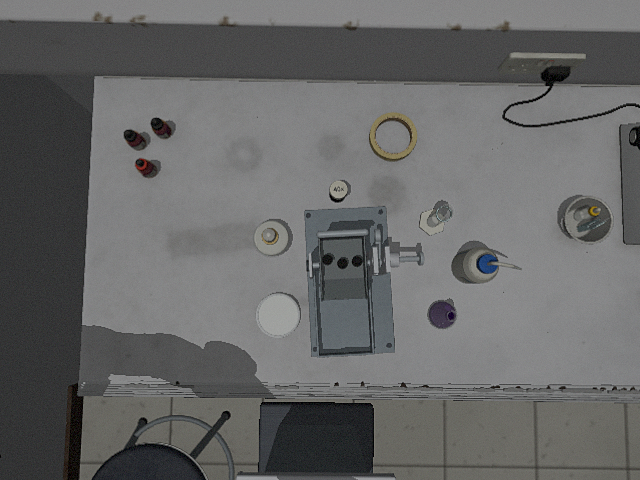

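```bash
cat > h.py <<'E'
import numpy as np,cv2
from rig import bot
def P(n):
    p=bot.camera_params(n); R=cv2.Rodrigues(p["rvec"])[0]; return p["K"],np.array([p["k1"],0,0,0,0]),R,p["tvec"]
def ray(n,u,v):
    K,D,R,t=P(n); s=cv2.undistortPoints(np.array([[[u,v]]],float),K,D)[0,0]
    return -R.T@t, R.T@np.array([s[0],s[1],1.])
def atz(n,u,v,z):
    o,d=ray(n,u,v); return o+d*(z-o[2])/d[2]
def atd(n,u,v,dep):
    o,d=ray(n,u,v); return o+d*dep
def proj(n,pts):
    K,D,R,t=P(n); return cv2.projectPoints(np.array(pts,float).reshape(-1,1,3),cv2.Rodrigues(R)[0],t,K,D)[0][:,0]
def crop(im,x0,y0,x1,y1,f,name):
    cv2.imwrite(f"pics/{name}.png",cv2.resize(im[y0:y1,x0:x1],None,fx=f,fy=f,interpolation=cv2.INTER_CUBIC))
def cloud(n,d):
    K,D,R,t=P(n); v,u=np.mgrid[0:480,0:640]
    s=cv2.undistortPoints(np.stack([u,v],-1).reshape(-1,1,2).astype(float),K,D)[:,0]
    c=np.c_[s,np.ones(len(s))]*d.reshape(-1,1)
    return ((c-t)@R).reshape(480,640,3)
E
python3 - <<'E'
from h import *
t=np.load("top0.npz");s=np.load("side0.npz")
crop(t["im"],290,180,530,360,3.3,"tc"); crop(s["im"],215,200,415,400,3,"sc")
E
```

```text
(no output)
```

View pics/tc.png

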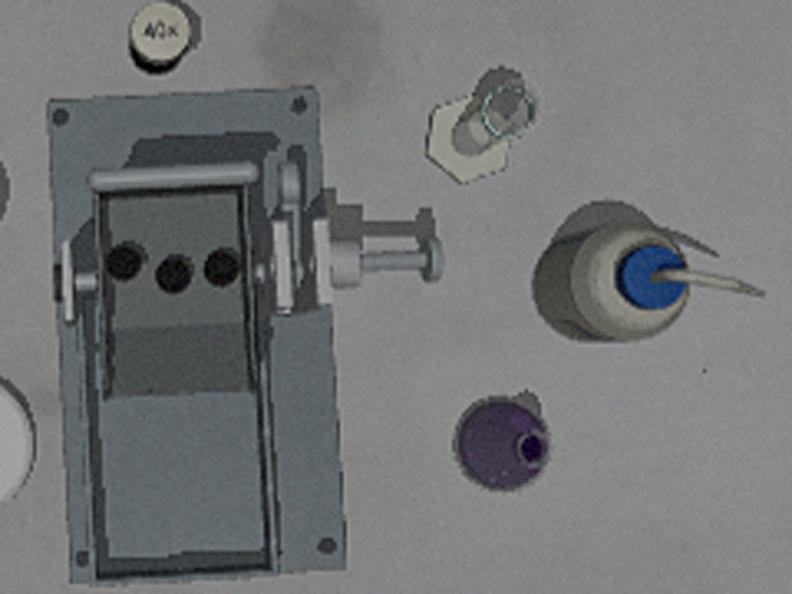

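View pics/sc.png

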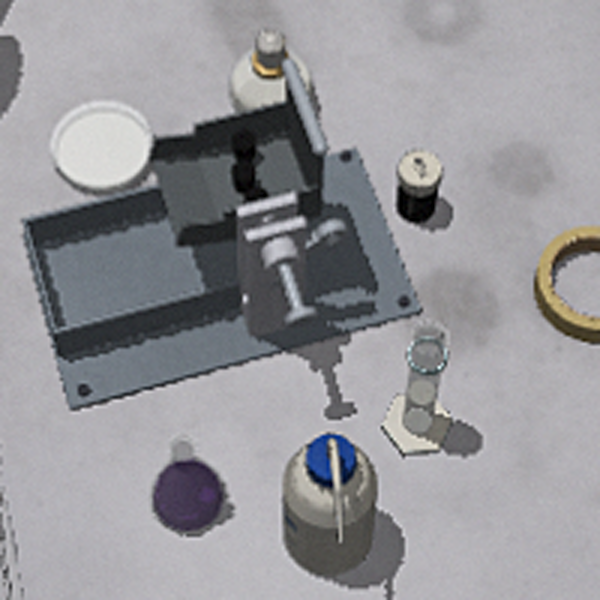

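Run:
```python
from h import *
np.set_printoptions(precision=4,suppress=True)
t=np.load("top0.npz");s=np.load("side0.npz")
T=lambda x,y:(290+(x+.5)/3.3-.5,180+(y+.5)/3.3-.5)
S=lambda x,y:(215+x/3,200+y/3)
ct=cloud("top",t["d"]);cs=cloud("side",s["d"])
C=[atz("top",*T(*p),.006) for p in((50,100),(315,87),(345,568),(72,584))]
for c in C: print(c)
for i in range(4): print(np.linalg.norm(C[i]-C[(i+1)%4]))
for n,p,z in(("barL",(93,178),.194),("barR",(257,171),.194),("headout",(441,258),.145),("headin",(424,258),.145),("boss",(359,262),.145)):
    u,v=T(*p); print(n,atz("top",u,v,z), ct[int(round(v)),int(round(u))])
# bar cluster
m=(ct[...,2]>.185)&(ct[...,2]<.21)&(np.abs(ct[...,0]-.58)<.2)&(np.abs(ct[...,1])<.3)
print(m.sum()); 
v,u=np.nonzero(m)
for a in range(0,len(u),max(1,len(u)//25)): print(u[a],v[a],ct[v[a],u[a]])
```

```text
[0.6822 0.0304 0.006 ]
[ 0.6929 -0.1361  0.006 ]
[ 0.3947 -0.1555  0.006 ]
[0.383 0.012 0.006]
0.1667789792225903
0.29887241802319603
0.16793972875948024
0.29975016781434366
barL [0.6134 0.0027 0.194 ] [0.6119 0.0024 0.2018]
barR [ 0.6184 -0.0845  0.194 ] [ 0.6187 -0.0849  0.1988]
headout [ 0.5768 -0.1909  0.145 ] [ 0.5761 -0.1896  0.1498]
headin [ 0.5766 -0.1815  0.145 ] [ 0.5761 -0.1807  0.1481]
boss [ 0.5739 -0.1454  0.145 ] [ 0.5731 -0.1429  0.1581]
347
355 229 [ 0.6217 -0.0621  0.2005]
337 230 [ 0.6204 -0.0309  0.1928]
350 230 [ 0.6203 -0.0536  0.1959]
363 230 [ 0.6207 -0.0764  0.1957]
327 231 [ 0.6178 -0.0133  0.1976]
340 231 [ 0.6176 -0.0359  0.2021]
353 231 [ 0.6184 -0.0587  0.1982]
366 231 [ 0.6188 -0.0815  0.1978]
327 232 [ 0.6163 -0.0133  0.1952]
340 232 [ 0.6161 -0.0359  0.2006]
353 232 [ 0.6163 -0.0586  0.2009]
366 232 [ 0.6171 -0.0816  0.1971]
327 233 [ 0.6141 -0.0133  0.1994]
340 233 [ 0.615  -0.0362  0.1945]
353 233 [ 0.6149 -0.0587  0.1984]
366 233 [ 0.6152 -0.0815  0.1981]
327 234 [ 0.6122 -0.0133  0.2004]
340 234 [ 0.6125 -0.036   0.2008]
353 234 [ 0.6129 -0.0587  0.2002]
366 234 [ 0.6135 -0.0815  0.1982]
328 235 [ 0.611  -0.0151  0.1961]
341 235 [ 0.6112 -0.0379  0.1969]
354 235 [ 0.6113 -0.0605  0.1988]
317 236 [0.609  0.0041 0.1959]
330 236 [ 0.609  -0.0186  0.1987]
343 236 [ 0.6096 -0.0414  0.1962]
323 237 [ 0.6075 -0.0065  0.194 ]
```

```bash
cat >> h.py <<'E'
from scipy.spatial.transform import Rotation as Ro
YAW=0.064; PV=np.array([0.568,-0.0441,0.0])
Rs=Ro.from_euler("z",YAW).as_matrix()
def W(p): return PV+Rs@np.array(p,float)      # stand->world (z from bench)
def Sd(p): return Rs.T@(np.array(p)-PV)
def ori(down,jaw):  # stand-frame tool x and tool z
    x=Rs@np.array(down,float);z=Rs@np.array(jaw,float);x/=np.linalg.norm(x);z-=x*(x@z);z/=np.linalg.norm(z)
    return np.c_[x,np.cross(z,x),z]
def st():
    o=bot.observe();R=Ro.from_rotvec(o["orientation"]).as_matrix()
    print("t%.2f stand tcp(mm)"%o["time"],np.round(Sd(o["tcp_pos"])*1e3,1),"F(stand)",np.round(Rs.T@o["contact_force"],1),"w",round(o["gripper_width"],4)); print("q",np.round(o["q"],2)); print("tool axes in stand (cols)\n",np.round(Rs.T@R,3))
    return o["tcp_pos"],R
def delta(p,R,tp,tR):
    print("shift cm in tool",np.round(R.T@(np.array(tp)-p)*100,2),"turn",np.round(Ro.from_matrix(R.T@tR).as_rotvec(),3))
E
python3 - <<'E'
from h import *
p,R=st()
for j in(1,-1): delta(p,R,W([.078,0,.26]),ori([0,0,-1],[0,j,0]))
t=np.load("top0.npz")
print(Sd(W([0,0,0])))
E
```

```text
t0.10 stand tcp(mm) [-260.9  626.3  260. ] F(stand) [ 0.1 -1.1  0.5] w 0.0884
q [-1.09  0.69 -0.19  1.57  0.16  0.9  -0.22]
tool axes in stand (cols)
 [[-0.001 -0.874  0.485]
 [-0.001  0.485  0.874]
 [-1.    -0.    -0.002]]
shift cm in tool [  0.07 -60.02 -38.31] turn [-0.507 -0.002 -0.   ]
shift cm in tool [  0.07 -60.02 -38.31] turn [ 2.635e+00 -0.000e+00  2.000e-03]
[0. 0. 0.]
```

Call:
{"api": "step_arm", "payload": {
  "motion": [
    [0,-2,-1.2,0,0,0,0],
    [0,-3,-1.9,0,0,0,0],
    [0,-3.2,-2.05,0,0,0,0],
    [0,-3.2,-2.05,0,0,0,0],
    [0,-3.2,-2.05,0,0,0,0],
    [0,-3.2,-2.05,0,0,0,0],
    [0,-3.2,-2.05,0,0,0,0],
    [0,-3.2,-2.05,0,0,0,0],
    [0,-3.2,-2.05,0,0,0,0],
    [0,-3.2,-2.05,0,0,0,0]
  ],
  "grip_force": 20
}}

```text
time: 1.1
tcp_pos: [0.4612, 0.2559, 0.2605]
orientation: [-0.877, 1.387, 0.877]
contact_force: [0.3, 0.2, 0.3]
gripper_width: 0.0101
```

Call:
{"api": "step_arm", "payload": {
  "motion": [
    [0,-3.2,-2.05,0,0,0,0],
    [0,-3.2,-2.05,0,0,0,0],
    [0,-3.2,-2.05,0,0,0,0],
    [0,-3.2,-2.05,0,0,0,0],
    [0,-3.2,-2.05,0,0,0,0],
    [0,-3.2,-2.05,0,0,0,0],
    [0,-3.2,-2.05,0,0,0,0],
    [0,-3.2,-2.05,0,0,0,0],
    [0,-2.6,-1.8,0,0,0,0],
    [0,-1.2,-0.5,0,0,0,0]
  ]
}}

```text
time: 2.1
tcp_pos: [0.6469, -0.0426, 0.2599]
orientation: [-0.875, 1.391, 0.872]
contact_force: [-0.5, 0.0, 0.5]
gripper_width: 0.0
```

Run:
```python
from h import *
p,R=st()
delta(p,R,W([.078,0,.197]),ori([0,0,-1],[0,1,0]))
```

```text
t2.10 stand tcp(mm) [ 78.9  -3.5 259.9] F(stand) [-0.5  0.1  0.5] w 0.0
q [ 0.13  0.73 -0.26  1.49  0.22  0.96  0.93]
tool axes in stand (cols)
 [[-0.001 -0.872  0.49 ]
 [-0.003  0.49   0.872]
 [-1.    -0.001 -0.003]]
shift cm in tool [6.29 0.25 0.28] turn [-0.512 -0.003 -0.   ]
```

Call:
{"api": "step_arm", "payload": {
  "motion": [
    [0,0.2,0.3,-0.1,0,0,0],
    [0,0,0,-0.11,0,0,0],
    [0,0,0,-0.1,0,0,0],
    [0,0,0,-0.1,0,0,0],
    [1,0,0,-0.1,0,0,0],
    [1.3,0,0,0,0,0,0],
    [1.3,0,0,0,0,0,0],
    [1.3,0,0,0,0,0,0],
    [1.0,0,0,0,0,0,0],
    [0.4,0,0,0,0,0,0]
  ]
}}

```text
time: 3.1
tcp_pos: [0.645, -0.0339, 0.196]
orientation: [-1.257, 1.179, 1.26]
contact_force: [0.0, -0.2, -0.0]
gripper_width: 0.0003
```

Run:
```python
from h import *
p,R=st()
im,d=bot.camera("side"); crop(im,215,120,415,320,3,"s1")
```

```text
t3.10 stand tcp(mm) [ 77.5   5.3 196. ] F(stand) [ 0.  -0.2 -0. ] w 0.0003
q [ 0.18  0.81 -0.38  1.55  0.37  0.85  1.3 ]
tool axes in stand (cols)
 [[-0.002 -1.    -0.003]
 [-0.    -0.003  1.   ]
 [-1.     0.002 -0.   ]]
```

View pics/s1.png

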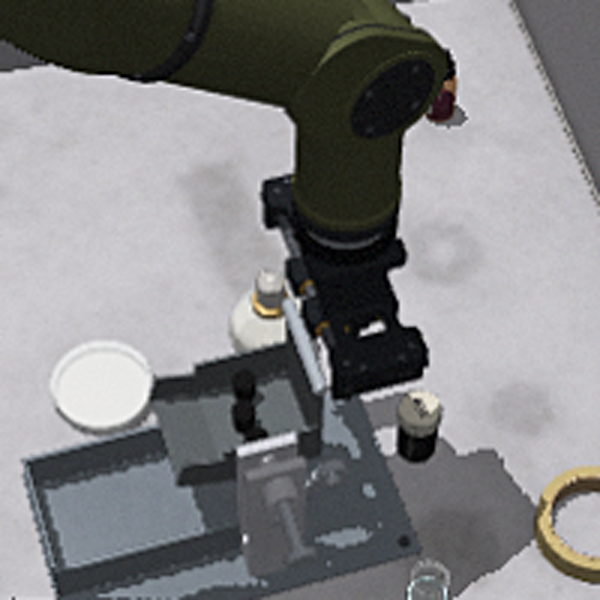

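Call:
{"api": "step_arm", "payload": {
  "motion": [
    [0,0.6,0,0,0,0,0],
    [0,0.6,0,0,0,0,0],
    [-0.28,0.54,0,0,0,-0.05,0],
    [-0.47,0.87,0,0,0,-0.08,0],
    [-0.47,0.87,0,0,0,-0.08,0],
    [-0.47,0.87,0,0,0,-0.08,0],
    [-0.47,0.87,0,0,0,-0.08,0],
    [-0.47,0.87,0,0,0,-0.08,0],
    [-0.28,0.54,0,0,0,-0.05,0],
    [0,0,0,0,0,0,0]
  ]
}}

```text
time: 4.15
tcp_pos: [0.5828, -0.0427, 0.2119]
orientation: [-1.415, 0.89, 0.965]
contact_force: [-0.4, 0.3, -0.0]
gripper_width: 0.0005
```

Run:
```python
from h import *
p,R=st()
im,d=bot.camera("side"); crop(im,215,120,415,320,3,"s2")
```

```text
t4.15 stand tcp(mm) [ 14.8   0.4 211.9] F(stand) [-0.3  0.4 -0. ] w 0.0005
q [ 0.1   0.62 -0.16  2.09  1.01  0.1   0.63]
tool axes in stand (cols)
 [[ 0.375 -0.927  0.   ]
 [-0.013 -0.005  1.   ]
 [-0.927 -0.375 -0.014]]
```

View pics/s2.png

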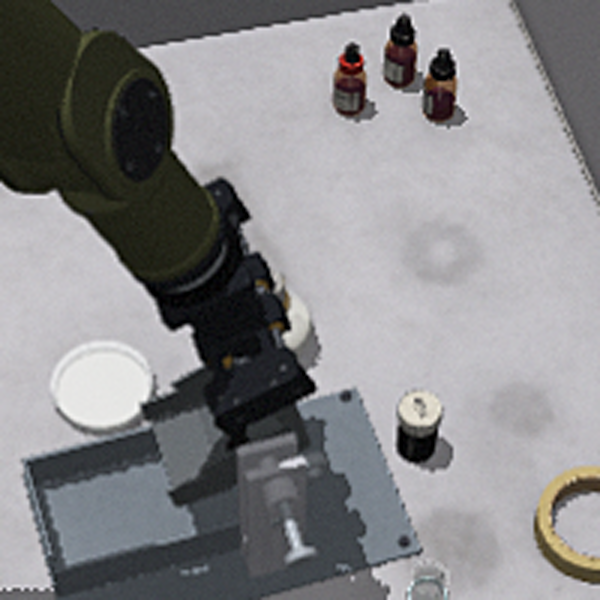

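Call:
{"api": "step_arm", "payload": {
  "motion": [
    [-0.05,0.3,0,0,0,0.02,0],
    [-0.1,0.4,0,0,0,0.025,0],
    [-0.1,0.4,0,0,0,0.025,0],
    [-0.1,0.4,0,0,0,0.025,0],
    [-0.1,0.4,0,0,0,0.025,0],
    [-0.1,0.4,0,0,0,0.025,0],
    [-0.1,0.4,0,0,0,0.025,0],
    [-0.05,0.4,0,0,0,0.01,0],
    [0,0,0,0,0,0,0],
    [0,0,0,0,0,0,0]
  ]
}}

```text
time: 5.2
tcp_pos: [0.5523, -0.0441, 0.2091]
orientation: [-1.35, 1.029, 1.099]
contact_force: [1.7, 1.3, 2.5]
gripper_width: 0.0007
```

Run:
```python
from h import *
p,R=st()
im,d=bot.camera("side"); crop(im,215,120,415,320,3,"s3")
```

```text
t5.20 stand tcp(mm) [-15.6   1.  209.1] F(stand) [1.8 1.2 2.5] w 0.0007
q [ 0.32  0.65 -0.51  2.01  0.78  0.45  0.87]
tool axes in stand (cols)
 [[ 0.203 -0.979  0.001]
 [-0.012 -0.001  1.   ]
 [-0.979 -0.203 -0.012]]
```

View pics/s3.png

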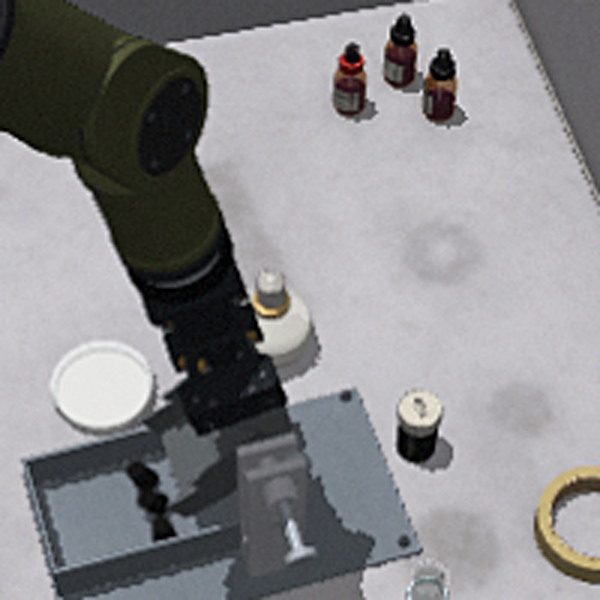

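Call:
{"api": "step_arm", "payload": {
  "motion": [
    [0.05,0.4,0,0,0,0.02,0],
    [0.08,0.43,0,0,0,0.025,0],
    [0.1,0.42,0,0,0,0.025,0],
    [0.13,0.41,0,0,0,0.025,0],
    [0.16,0.41,0,0,0,0.025,0],
    [0.19,0.4,0,0,0,0.025,0],
    [0.22,0.38,0,0,0,0.025,0],
    [0.22,0.32,0,0,0,0.02,0],
    [0.1,0.1,0,0,0,0.0,0],
    [0,0,0,0,0,0,0]
  ]
}}

```text
time: 6.25
tcp_pos: [0.5247, -0.0464, 0.1948]
orientation: [-1.275, 1.172, 1.232]
contact_force: [5.5, -0.5, 14.3]
gripper_width: 0.0005
```

Run:
```python
from h import *
p,R=st()
im,d=bot.camera("side"); crop(im,215,120,415,320,3,"s4")
```

```text
t6.25 stand tcp(mm) [-43.4   0.5 194.8] F(stand) [ 5.5 -0.8 14.3] w 0.0005
q [ 0.36  0.71 -0.6   1.94  0.65  0.68  0.98]
tool axes in stand (cols)
 [[ 0.022 -1.     0.002]
 [-0.013  0.002  1.   ]
 [-1.    -0.022 -0.013]]
```

View pics/s4.png

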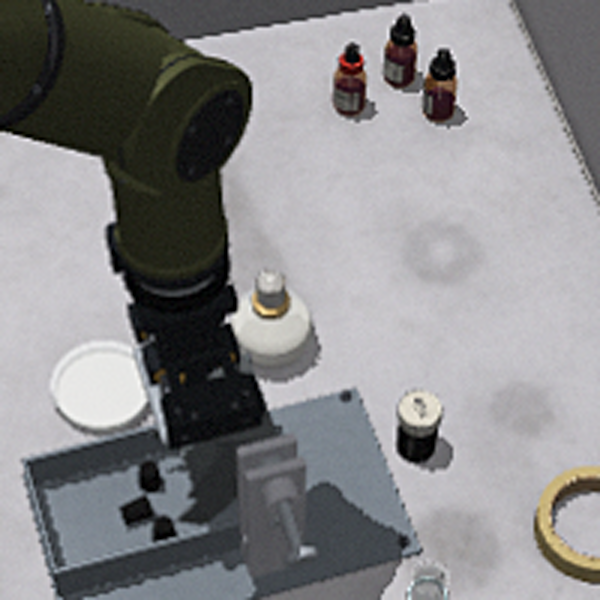

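Call:
{"api": "step_arm", "payload": {
  "motion": [
    [0.1,0.05,0,0,0,0,0],
    [0.1,0.05,0,0,0,0,0],
    [0,0,0,0,0,0,0],
    [0,0,0,0,0,0,0],
    [0,0,0,0,0,0,0],
    [0,0,0,0,0,0,0],
    [0,0,0,0,0,0,0],
    [0,0,0,0,0,0,0],
    [0,0,0,0,0,0,0],
    [0,0,0,0,0,0,0]
  ]
}}

```text
time: 7.3
tcp_pos: [0.5246, -0.0464, 0.1944]
orientation: [-1.276, 1.17, 1.23]
contact_force: [3.7, -0.4, 26.9]
gripper_width: 0.0006
```

Run:
```python
from h import *
p,R=st()
```

```text
t7.30 stand tcp(mm) [-43.4   0.5 194.4] F(stand) [ 3.6 -0.6 26.9] w 0.0006
q [ 0.35  0.71 -0.6   1.94  0.65  0.67  0.98]
tool axes in stand (cols)
 [[ 0.025 -1.     0.002]
 [-0.014  0.002  1.   ]
 [-1.    -0.025 -0.014]]
```

Call:
{"api": "step_arm", "payload": {
  "motion": [
    [-1,-0.1,0,0,0,0,0],
    [-2.5,0,0,0,0,0,0],
    [-3,0,0,0,0,0,0],
    [-2.5,0,0,0.1,0,0,0],
    [0,0,0,0.145,0,0,0],
    [0,0,0,0.145,0,0,0],
    [0,0,0,0.145,0,0,0],
    [0,0,0,0.145,0,0,0],
    [0,0,0,0.145,0,0,0],
    [0,0,0,0.145,0,0,0]
  ]
}}

```text
time: 8.3
tcp_pos: [0.5174, -0.0462, 0.2794]
orientation: [-0.526, 1.505, 0.502]
contact_force: [-0.6, 0.6, -0.5]
gripper_width: 0.0004
```

Call:
{"api": "step_arm", "payload": {
  "motion": [
    [0,0,0,0.145,0,0,0],
    [0,0,0,0.145,0,0,0],
    [0,0,0,0.145,0,0,0],
    [0,0,0,0.1,0,0,0],
    [0,0,0,0.06,0,0,0],
    [0,-2,0.5,0,0,0,0],
    [0,-3,0.8,0,0,0,0],
    [0,-3,0.8,0,0,0,0],
    [0,-3,0.8,0,0,0,0],
    [0,-3,0.8,0,0,0,0]
  ]
}}

```text
time: 9.3
tcp_pos: [0.5642, -0.1839, 0.2816]
orientation: [-0.062, 1.562, 0.045]
contact_force: [-0.6, 0.1, 0.2]
gripper_width: 0.0004
```

Run:
```python
from h import *
p,R=st()
delta(p,R,W([0,-.172,.152]),ori([0,0,-1],[1,0,0]))
im,d=bot.camera("side"); crop(im,215,200,415,400,3,"s5")
im,d=bot.camera("top"); crop(im,290,180,530,360,3.3,"t5");ct=cloud("top",d)
m=(ct[...,2]>.03)
S_=(ct-PV)@Rs
v,u=np.mgrid[0:480,0:640]
b=(np.abs(S_[...,0])<.06)&(S_[...,1]<-.2)&(S_[...,1]>-.35)&(S_[...,2]>.05)&(S_[...,2]<.22)
print("bottle",S_[b].min(0),S_[b].max(0))
```

```text
t9.30 stand tcp(mm) [ -12.8 -139.3  281.6] F(stand) [-0.6  0.1  0.2] w 0.0004
q [ 0.38  0.62 -0.25  1.65  0.2   0.89  0.12]
tool axes in stand (cols)
 [[ 0.008 -0.004  1.   ]
 [-0.011  1.     0.004]
 [-1.    -0.011  0.008]]
shift cm in tool [13.   -3.13  1.16] turn [0.004 0.008 0.011]Traceback (most recent call last):
  File "<stdin>", line 10, in <module>
    return umr_minimum(a, axis, None, out, keepdims, initial, where)
ValueError: zero-size array to reduction operation minimum which has no identity
```

View pics/s5.png

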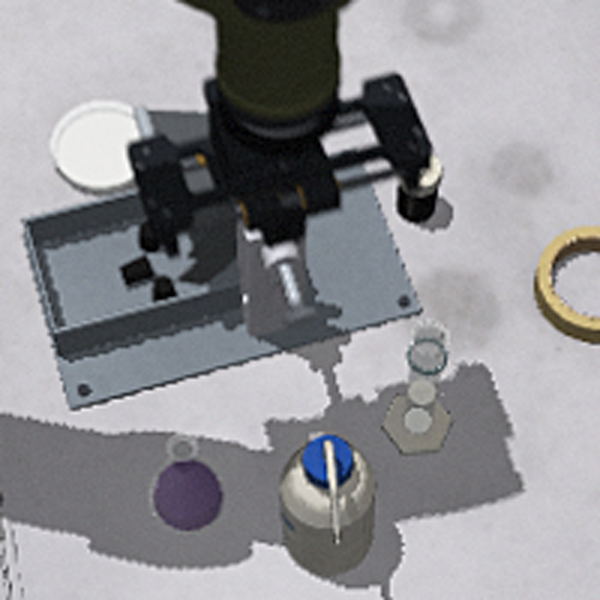

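View pics/t5.png

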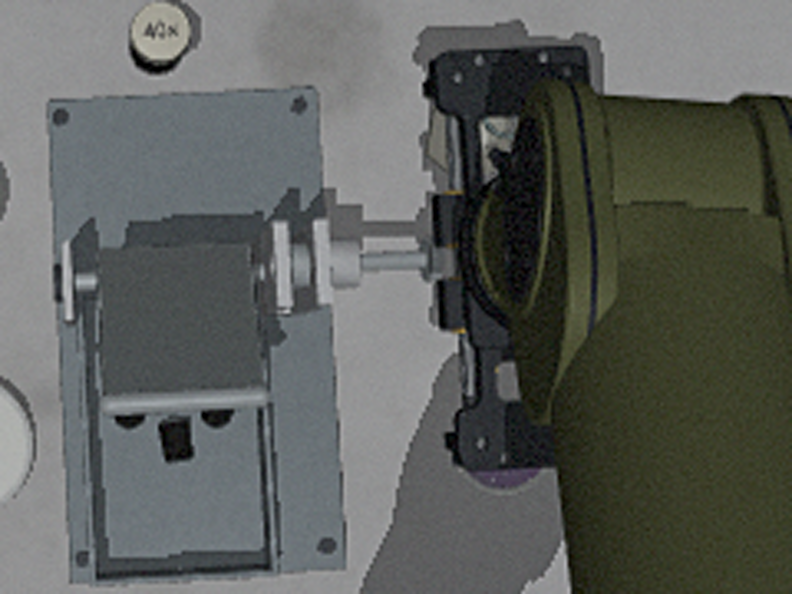

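Call:
{"api": "step_arm", "payload": {
  "motion": [
    [0,-1.5,0.6,0,0,0,0],
    [0,-1.6,0.6,0,0,0.01,0],
    [1,0,0,0,0,0,0],
    [2,0,0,0,0,0,0],
    [2,0,0,0,0,0,0],
    [2,0,0,0,0,0,0],
    [2,0,0,0,0,0,0],
    [2,0,0,0,0,0,0],
    [1.2,0,0,0,0,0,0],
    [0.6,0,0,0,0,0,0]
  ]
}}

```text
time: 10.4
tcp_pos: [0.5802, -0.2118, 0.1535]
orientation: [-0.055, 1.561, 0.054]
contact_force: [0.3, -0.1, 0.5]
gripper_width: 0.0003
```

Run:
```python
from h import *
p,R=st()
delta(p,R,W([0,-.172,.152]),ori([0,0,-1],[1,0,0]))
im,d=bot.camera("side"); crop(im,215,200,415,400,3,"s6")
im,d=bot.camera("top"); crop(im,290,180,530,360,3.3,"t6")
T=lambda x,y:(290+(x+.5)/3.3-.5,180+(y+.5)/3.3-.5)
for x in(105,268): print("bar",Sd(atz("top",*T(x,400),.1795)))
```

```text
t10.40 stand tcp(mm) [   1.5 -168.1  153.5] F(stand) [ 0.3 -0.1  0.5] w 0.0003
q [ 0.4   0.82 -0.22  1.69  0.25  0.66  0.12]
tool axes in stand (cols)
 [[ 0.01  -0.006  1.   ]
 [-0.001  1.     0.006]
 [-1.    -0.001  0.01 ]]
shift cm in tool [ 0.15 -0.39 -0.15] turn [0.006 0.01  0.001]
bar [-0.06924376  0.04321694  0.1795    ]
bar [-0.07367772 -0.04359259  0.1795    ]
```

View pics/s6.png

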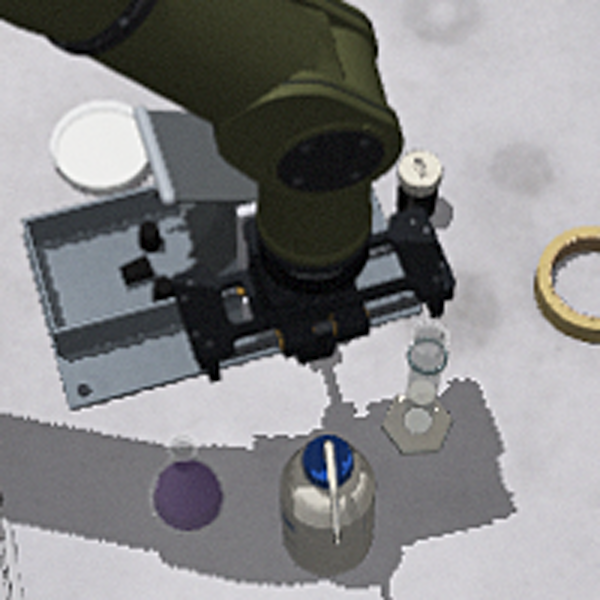

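View pics/t6.png

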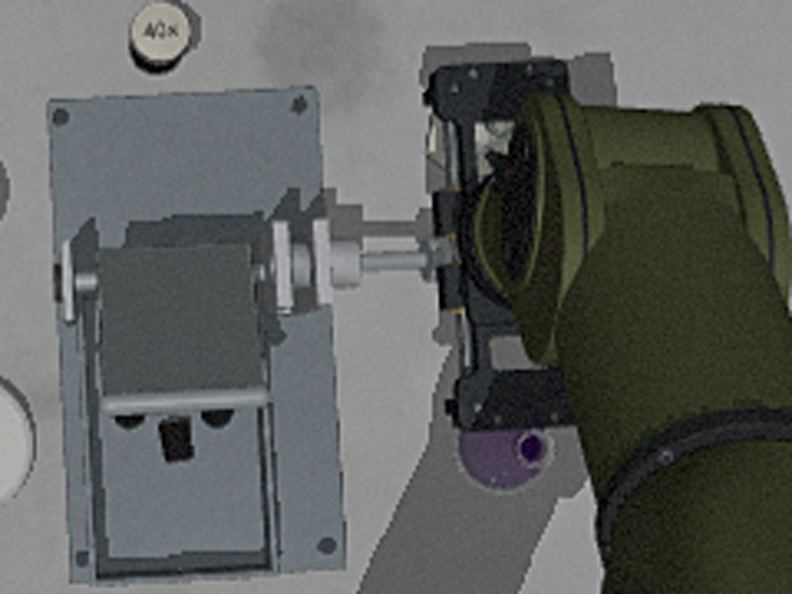

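Call:
{"api": "step_arm", "payload": {
  "motion": [
    [0.05,0.3,-0.1,0,0,0,0],
    [0.05,0.4,0,0,0.01,0,0],
    [0,0.4,0,0,0,0,0],
    [0,0.3,0,0,0,0,0],
    [0,0.3,0,0,0,0,0],
    [0,0.3,0,0,0,0,0],
    [0,0.3,0,0,0,0,0],
    [0,0.3,0,0,0,0,0],
    [0,0.2,0,0,0,0,0],
    [0,0,0,0,0,0,0]
  ]
}}

```text
time: 11.5
tcp_pos: [0.5792, -0.1956, 0.1558]
orientation: [-0.061, 1.564, 0.035]
contact_force: [1.0, -17.0, 3.9]
gripper_width: 0.0001
```

Run:
```python
from h import *
p,R=st()
im,d=bot.camera("top"); crop(im,340,200,460,300,6,"t7")
```

```text
t11.50 stand tcp(mm) [   1.5 -151.9  155.8] F(stand) [ -0.1 -17.    3.9] w 0.0001
q [ 0.35  0.8  -0.19  1.71  0.26  0.64  0.07]
tool axes in stand (cols)
 [[ 0.006  0.003  1.   ]
 [-0.017  1.    -0.002]
 [-1.    -0.017  0.006]]
```

View pics/t7.png

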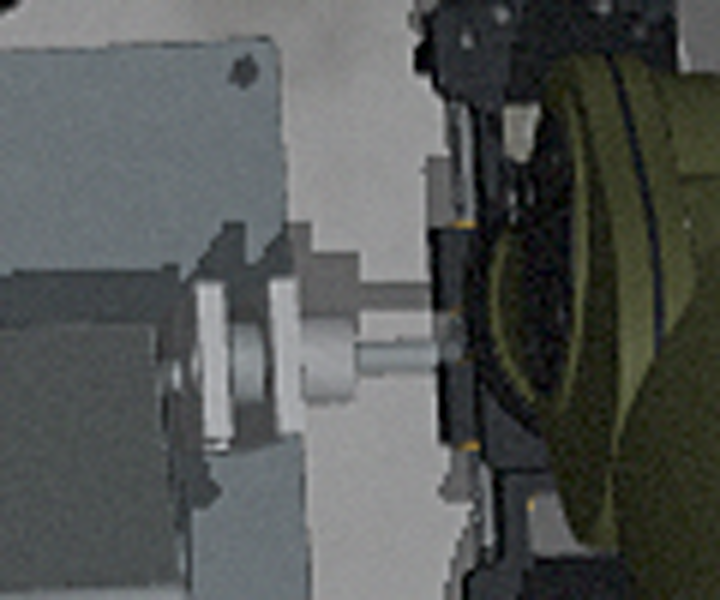

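Run:
```python
from h import *
im,d=bot.camera("side"); crop(im,265,250,365,340,7,"s7")
```

View pics/s7.png

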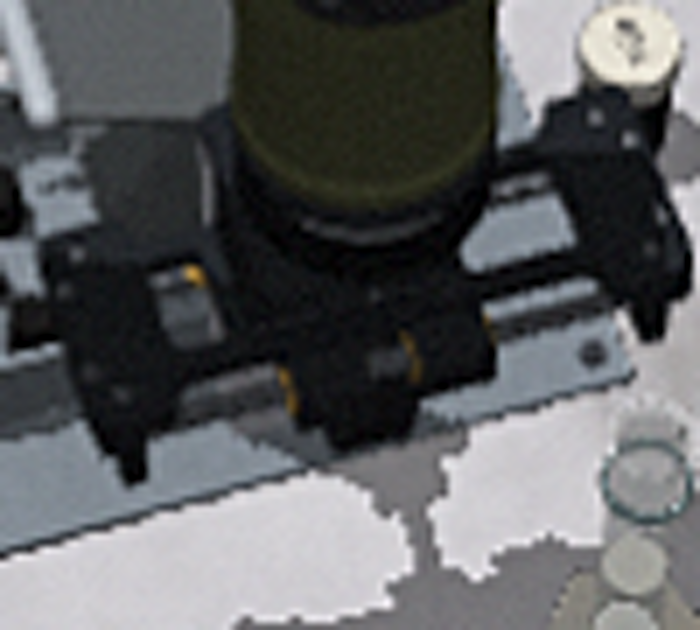

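Call:
{"api": "step_arm", "payload": {
  "motion": [
    [0,-0.6,0,0,0,0,0],
    [0.3,-0.6,-0.1,0,0,0.015,0],
    [0.2,0,0,0,0,0,0],
    [0,0.4,0,0,0,0,0],
    [0,0.4,0,0,0,0,0],
    [0,0.4,0,0,0,0,0],
    [0,0.4,0,0,0,0,0],
    [0,0.4,0,0,0,0,0],
    [0,0.4,0,0,0,0,0],
    [0,0.4,0,0,0,0,0]
  ]
}}

```text
time: 12.6
tcp_pos: [0.5766, -0.1679, 0.1495]
orientation: [-0.044, 1.568, 0.065]
contact_force: [0.0, 0.2, 0.8]
gripper_width: -0.0
```

Run:
```python
from h import *
p,R=st()
```

```text
t12.60 stand tcp(mm) [   0.7 -124.1  149.5] F(stand) [0.  0.2 0.8] w -0.0
q [ 0.33  0.81 -0.21  1.73  0.24  0.63  0.06]
tool axes in stand (cols)
 [[ 0.003 -0.005  1.   ]
 [ 0.013  1.     0.005]
 [-1.     0.013  0.003]]
```

Run:
```python
from h import *
im,d=bot.camera("top"); crop(im,340,200,460,300,6,"t8")
```

```text
(no output)
```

View pics/t8.png

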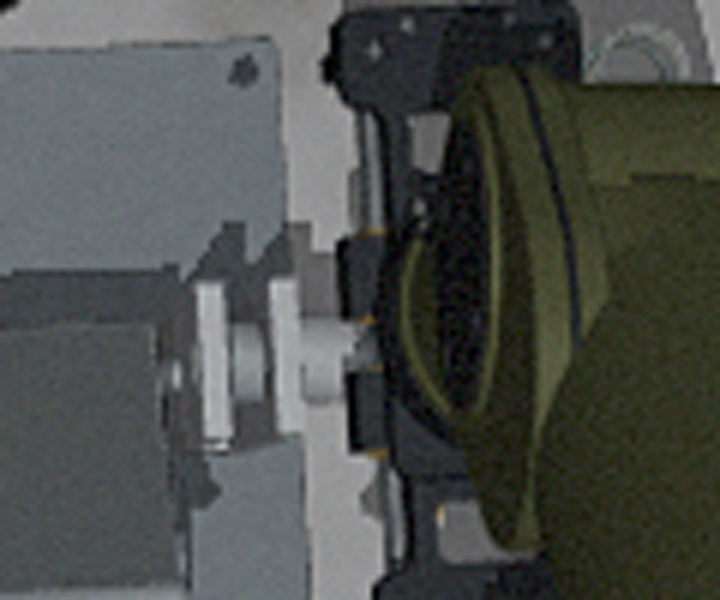

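Call:
{"api": "step_arm", "payload": {
  "motion": [
    [0,0.2,0,0,0,0,0],
    [0,0.2,0,0,0,0,0],
    [0,0.2,0,0,0,0,0],
    [0,0.2,0,0,0,0,0],
    [0,0.2,0,0,0,0,0],
    [0,0,0,0,0,0,0],
    [0,0,0,0,0,0,0],
    [0,0,0,0,0,0,0],
    [0,0,0,0,0,0,0],
    [0,0,0,0,0,0,0]
  ]
}}

```text
time: 13.65
tcp_pos: [0.5762, -0.1625, 0.1498]
orientation: [-0.045, 1.566, 0.058]
contact_force: [0.6, -6.7, 1.6]
gripper_width: 0.0004
```

Run:
```python
from h import *
p,R=st()
```

```text
t13.65 stand tcp(mm) [   0.6 -118.7  149.8] F(stand) [ 0.1 -6.8  1.6] w 0.0004
q [ 0.32  0.8  -0.21  1.74  0.24  0.62  0.04]
tool axes in stand (cols)
 [[ 0.004 -0.002  1.   ]
 [ 0.008  1.     0.002]
 [-1.     0.008  0.004]]
```

Call:
{"api": "step_arm", "payload": {
  "motion": [
    [0,0.3,0,0,0,0,0],
    [0,0.3,0,0,0,0,0],
    [0,0.3,0,0,0,0,0],
    [0,0.3,0,0,0,0,0],
    [0,0.3,0,0,0,0,0],
    [0,0.3,0,0,0,0,0],
    [0,0,0,0,0,0,0],
    [0,0,0,0,0,0,0],
    [0,0,0,0,0,0,0],
    [0,0,0,0,0,0,0]
  ]
}}

```text
time: 14.65
tcp_pos: [0.5759, -0.1618, 0.1504]
orientation: [-0.052, 1.563, 0.032]
contact_force: [5.2, -35.6, -7.9]
gripper_width: 0.0004
```

Run:
```python
from h import *
p,R=st()
im,d=bot.camera("side"); crop(im,265,250,365,340,7,"s9")
```

```text
t14.65 stand tcp(mm) [   0.4 -118.   150.4] F(stand) [  2.9 -35.8  -7.9] w 0.0004
q [ 0.3   0.8  -0.18  1.75  0.25  0.6   0.02]
tool axes in stand (cols)
 [[ 0.007  0.011  1.   ]
 [-0.013  1.    -0.01 ]
 [-1.    -0.013  0.007]]
```

View pics/s9.png

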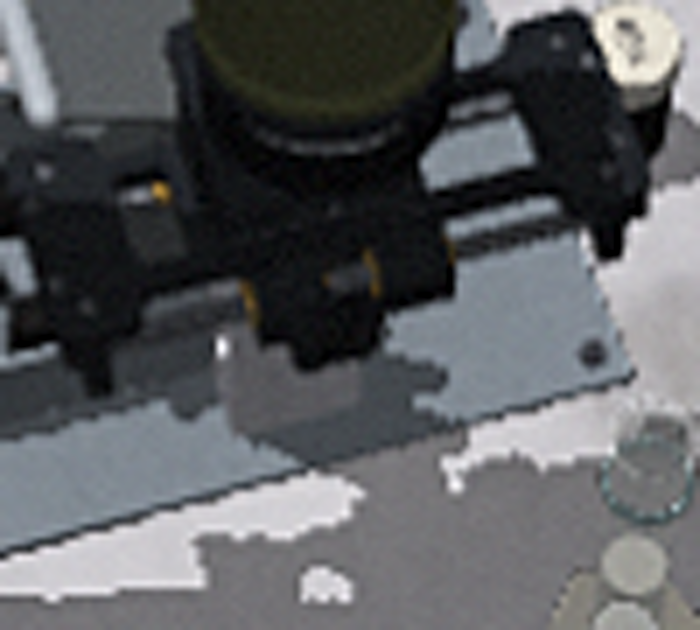

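Call:
{"api": "step_arm", "payload": {
  "motion": [
    [0,-1,0,0,0,0,0],
    [0,-1.5,0,0,0,0,0],
    [0,-1.5,0,0,0,0,0],
    [0,0,0,0,0,0,0],
    [-2,0,0,0,0,0,0],
    [-3,0,0,0,0,0,0],
    [-3,0,0,0,0,0,0],
    [-3,0,0,0,0,0,0],
    [-3,0,0,0,0,0,0],
    [-1,0,0,0,0,0,0]
  ]
}}

```text
time: 15.7
tcp_pos: [0.5787, -0.1817, 0.3023]
orientation: [-0.046, 1.562, 0.065]
contact_force: [0.6, 0.5, 0.1]
gripper_width: 0.0001
```

Call:
{"api": "step_arm", "payload": {
  "motion": [
    [0,0,-2,0,0,0,0],
    [0,0,-3,0,0,0,0],
    [0,0,-3,0,0,0,0],
    [0,-2,-2,0,0,0,0],
    [0,-3,0,0,0,0,0],
    [0,-3,0,0,0,0,0],
    [0,-3,0,0,0,0,0],
    [0,-3,0,0,0,0,0],
    [0,-3,0,0,0,0,0],
    [0,-1,0,0,0,0,0]
  ]
}}

```text
time: 16.7
tcp_pos: [0.4888, -0.3721, 0.2954]
orientation: [-0.042, 1.569, 0.061]
contact_force: [0.6, -0.2, 0.1]
gripper_width: 0.0009
```

Run:
```python
from h import *
p,R=st()
im,d=bot.camera("side"); crop(im,215,200,415,400,3,"s10")
im,d=bot.camera("top"); crop(im,290,180,450,360,3.3,"t10"); crop(im,350,220,430,290,9,"t11")
```

```text
t16.70 stand tcp(mm) [-100.  -322.2  295.4] F(stand) [ 0.5 -0.2  0.1] w 0.0009
q [ 0.73  0.64 -0.27  1.55  0.18  0.98  0.47]
tool axes in stand (cols)
 [[ 0.002 -0.001  1.   ]
 [ 0.012  1.     0.001]
 [-1.     0.012  0.002]]
```

View pics/s10.png

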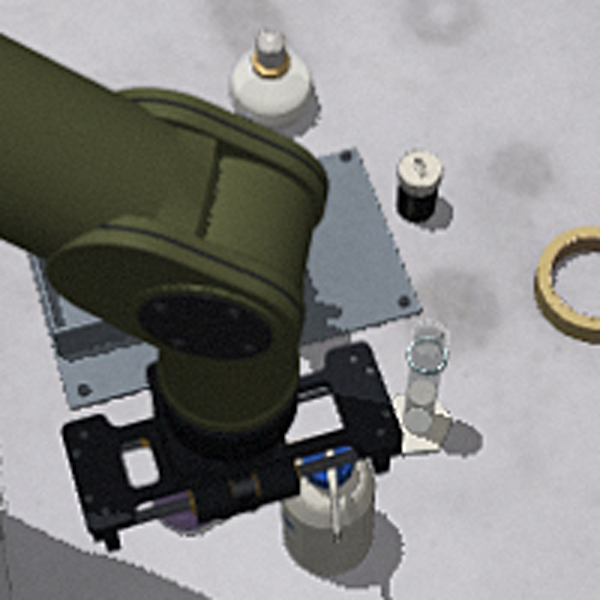

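View pics/t10.png

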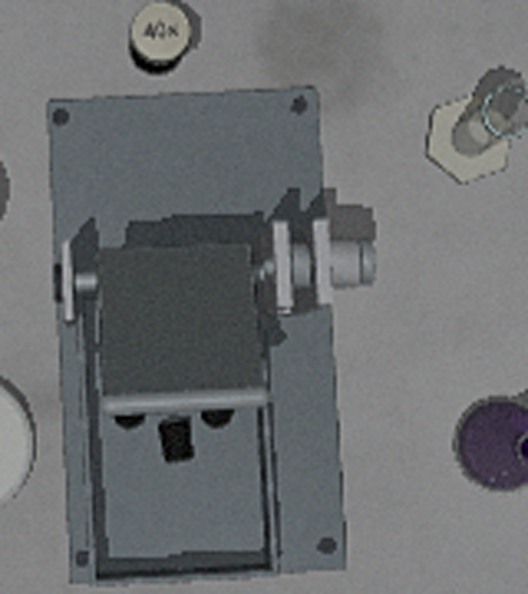

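View pics/t11.png

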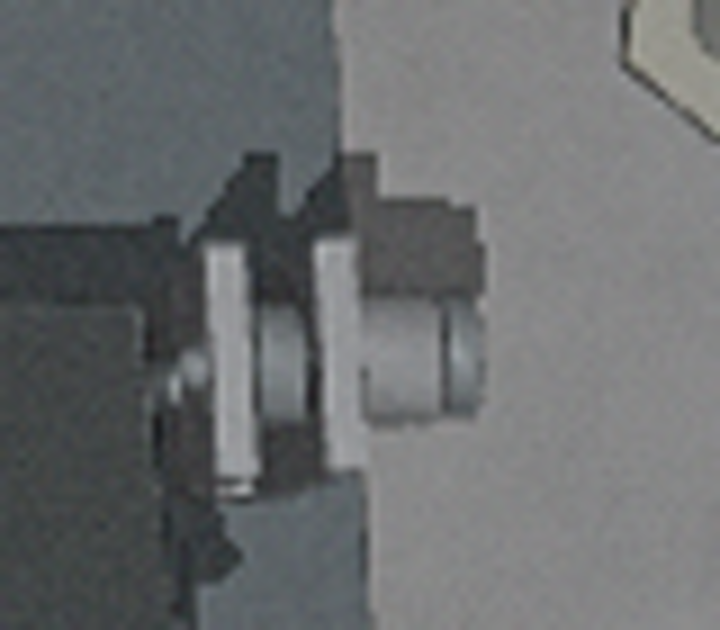

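Run:
```python
from h import *
im,d=bot.camera("top")
crop(im,230,170,530,370,2.6,"t12")
for x in (445,485): print(Sd(atz("top",350+(x+.5)/9-.5,220+(360+.5)/9-.5,.15)))
a=np.load("top0.npz")["im"]
print(cv2.matchTemplate(im[200:250,410:450],a[203:247,413:447],cv2.TM_CCOEFF_NORMED).max())
df=(cv2.absdiff(im,a).max(2)>40).astype(np.uint8)*255
cv2.imwrite("pics/df.png",df[170:370,230:530])
```

```text
[-0.00184581 -0.10176096  0.15      ]
[-0.00225163 -0.10985554  0.15      ]
0.94737536
```

View pics/t12.png

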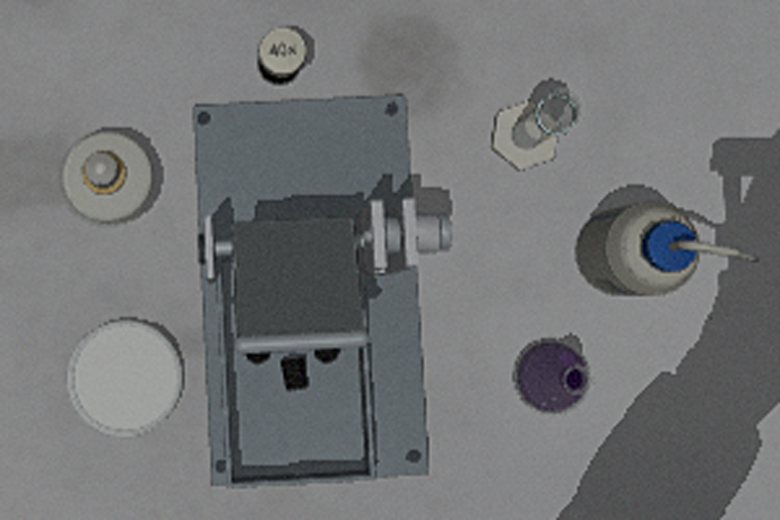

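View pics/df.png

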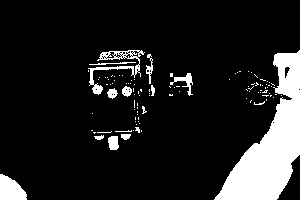

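Run:
```python
from h import *
im,d=bot.camera("top")
a=np.load("top0.npz")["im"]
f=lambda i:cv2.resize(i[225:305,440:530],None,fx=4.4,fy=4.4,interpolation=cv2.INTER_CUBIC)
cv2.imwrite("pics/cmp.png",np.hstack([f(a),f(im)]))
cv2.imwrite("pics/full.png",im)
print(proj("top",[bot.observe()["tcp_pos"]]))
s,_=bot.camera("side"); cv2.imwrite("pics/sfull.png",s)
```

```text
[[552.36704843 308.16845646]]
```

View pics/cmp.png

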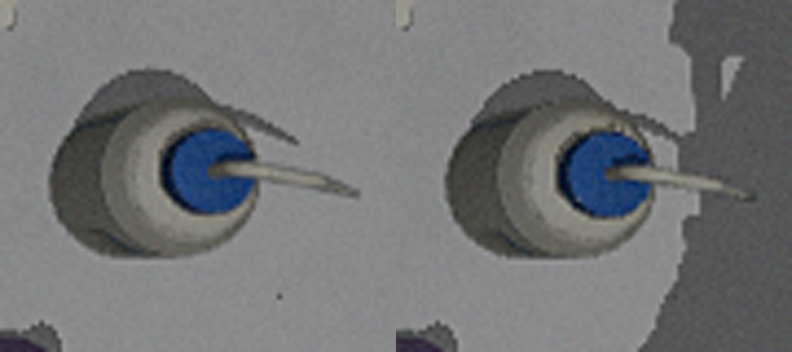

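View pics/full.png

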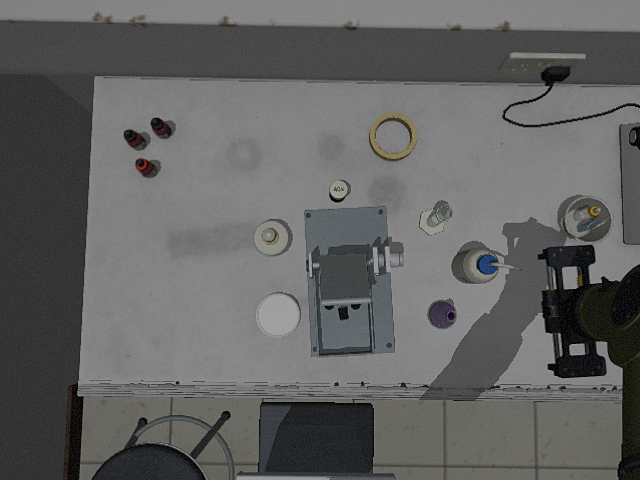

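Run:
```python
from rig import bot
print(bot.finish_job())
```

```text
the job is handed in; nothing more can be done
None
```

The bin is forward at its stop, the three stoppers are in the catch tray, and the pin is through the fork and lug with its head home. I handed the job in at about 17 s of the 64 s.

- **Bin:** I pushed it forward with shut fingers until it stopped firmly, at about 27 N. Its bar then measured 71 mm in front of the pivot, where about 70.6 mm is expected at the stop. It was still there in the last pictures.
- **Stoppers:** The last top picture and earlier side views show all three in the tray.
- **Pin:** It bound on the first press, at about 17 N. I eased off, went 6 mm lower and pressed again, and it ran home. It then held firm at about 36 N. In the last picture the head's underside is at y = -101.8 mm and its outer face at -109.9 mm; fully home would be -102 and -109 mm.
- **Bystanders:** The top pictures from before and after show no displaced bystander. The one small disagreement is the wash bottle's blue cap, about 1 pixel (roughly 2 mm) lower in the last picture. Its body and foot outline are unchanged, and I felt no contact there. I did not settle whether this is image noise or a slight turn of the bottle.
- **Arm:** It stands clear at z = 0.295 m, touching nothing. Tilting with the bin brought joint 6 near its lower limit (0.10 rad), so I finished the push with less tilt.

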